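# Put the washed press punches back in their die rings

### The arm

A 7-joint arm with a two-finger parallel gripper is mounted at the origin on a cart in front of the work surface, level with it; the furniture and walls round the work are solid. World frame = base frame: x ahead of the robot, y to its left, z up, the work surface at z = 0. Lengths are in m, angles in degrees, forces in N, time in s.
With the tool pointing down it reaches from about 0.4 to 0.85 m from the base axis. Payload 10.4 kg.
Tool frame: the origin (TCP) lies midway between the tips of the shut fingers; the grasp point (between the pads) lies 19 mm behind it; z points along the fingers, x is the direction in which the jaws open and shut, and the axes are right-handed (so a half turn about z gives the same grasp; the last joint's range is limited). The gripper opens to 87 mm and grips with 3 to 60 N. Pads are 19 mm wide; open, the fingers measure 117 mm over their backs; the gripper's body (75 mm by 190 mm) begins 51 mm behind the grasp point.
Start: joints at [73.476, 19.034, -3.707, 83.658, 1.238, 77.344, -5.071], TCP at [0.164, -0.603, 0.223] pointing down, gripper open.
Joint ranges: [-148.97, 148.97], [-28.65, 121.19], [-84.17, 76.75], [9.2, 138.47], [-72.65, 252.65], [3.7, 117.97], [-149.18, 149.18]. Speed limits (degrees/s): [127.2, 127.2, 159.86, 159.86, 180, 180, 180].

### API

Orientations are given as [roll, pitch, yaw] about the fixed x, y, z axes, in that order (R = Rz(yaw) Ry(pitch) Rx(roll)).
In Python, from bench import get_state, snapshot, camera_info, close_job, recognise, cut_out gives the robot as it stands. The module is installed in compiled form; this text tells all that it offers.
- The arm moves only by the tool apply_moves, never from a script. Its argument "targets" is a list of rows, each a list of 3 entries, a list of its own where there are three numbers: the gripper's target within -1 to 1 (shut at 1, half-way at 0, fully open at -1), then the shift along the world's x, y, z in cm, then the turn about the world's z in degrees. A call has 1 to 5 rows; each row shifts and turns the pose as measured when the row begins; what a row does not reach is not made up. A row lasts 1/10 s, in which the tool goes at most 50 mm and 8.59 degrees, less where a joint would pass 70% of its speed; a pose out of reach is approached as far as the arm can. A call is refused whole if a number of a shift passes 5 or a number of a turn 8.59, either way. A call with a gripper value outside its range is refused whole. The fingers move at their own pace and stop on an object; the grip force is fixed at half the most. Time passes only in rows, so rows that do not move let the fingers close. It gives the time, the measured TCP pose, the force and the opening at its end, in the units of the state.
- get_state(): the state, without advancing time (a new reading comes with each control period).
- snapshot(name): name is "side" or "top"; returns (picture, depth): 480x640x3 uint8, blue, green, red; 480x640 float32, m along the optical axis (not along the pixel's ray), 0 where there is no reading.
- camera_info(name): a dict with "vertical_fov" (degrees; the focal length in pixels is half the picture's height over the tangent of half this angle, whatever the lens; pixels are square), "cx", "cy" (the principal point, pixels), "k1" (the pictures are not rectified: a ray, as slopes to the right and down, at radius r is drawn at 1 + k1 r^2 times it, then the intrinsics apply), "R" (3x3) and "t" (3): a world point X has camera coordinates R X + t. Camera axes: x right, y down, z forward; pixel columns grow to the right and rows downward; lengths in m; the calibration is good to about 2 mm. A picture is of the moment at which its call begins. camera_info takes no time and is no camera call.
- close_job(): hands the job in, once; it reports no verdict.
Trained networks look in the newest picture that a camera, given by its name, has taken for a name from the list of things; names that differ only in an ending like _2 or _b are one class to them, and where a whole thing is asked for, a point or a joint stands for the part that bears it (a point fixed in the world has none). Each returns a list of dicts, best first, with "score" (0 to 1); they miss things now and then, are a little off and sometimes report something else, mostly with a low value. They report only what shows in the picture. A call takes as long as a camera call. They do not tell look-alikes from the thing itself.
- recognise(query, camera): "bbox" ([centre column, centre row, width, height] in pixels, round what is visible of it).
- cut_out(query, camera): "pixels" (480x640 bool, what is visible of it) and "bbox" ([centre column, centre row, width, height] in pixels, round what is visible of it).
The state is a dict: "t": time; "qpos": joint angles; "joint_vel": joint speeds; "effort": joint torques, N m; "eef_pos": TCP position; "orientation": TCP orientation; "contact_force": force on the tool from outside, world axes, zero at the start; "wrist_torque": the same for the moment, N m; "grip_width": finger opening in m.
Only numpy, scipy, OpenCV 4.12 (cv2) and the standard library are available. Lean on these libraries where they do the work, as an engineer would, in place of code of your own. Each camera call takes 0.05 s, during which the arm holds its last target. There are 200 camera calls.

### The job

The four press punches have been washed and stand in the white draining rack. Put each one back, nose down, in its own die ring on the dark grey tool carrier, so that the matched pairs can go to the press together: the smallest punch in the ring with the smallest bore, and so on up to the largest. Lower each punch fully home rather than dropping it, and leave the tin and the roll of tape beside the racks where they are.

Things in the scene. Friction and masses are not known exactly. Their poses are not given: they have to be found in the camera images.
- punch_26_center (a point): Loose steel press punch, smallest of four: round nose 26 mm across, 14 mm high, at the bottom; on it a round upright shank 22 mm across with dark grooves; 84 mm high in all. Point on its axis half-way up, 42 mm above its foot; z up the shank. Starts in any recess of the white draining rack (372 x 90 x 20 mm; recesses 64 mm across, 88 mm apart, floor 15 mm above the bench). 0.15 to 0.5 kg.
- punch_36_center (a point): Loose steel press punch, second smallest of four: round nose 36 mm across, 14 mm high, at the bottom; on it a round upright shank 22 mm across with dark grooves; 84 mm high in all. Point on its axis half-way up, 42 mm above its foot; z up the shank. Starts in any recess of the white draining rack (372 x 90 x 20 mm; recesses 64 mm across, 88 mm apart, floor 15 mm above the bench). 0.15 to 0.5 kg.
- punch_46_center (a point): Loose steel press punch, second largest of four: round nose 46 mm across, 14 mm high, at the bottom; on it a round upright shank 22 mm across with dark grooves; 84 mm high in all. Point on its axis half-way up, 42 mm above its foot; z up the shank. Starts in any recess of the white draining rack (372 x 90 x 20 mm; recesses 64 mm across, 88 mm apart, floor 15 mm above the bench). 0.15 to 0.5 kg.
- punch_56_center (a point): Loose steel press punch, largest of four: round nose 56 mm across, 14 mm high, at the bottom; on it a round upright shank 22 mm across with dark grooves; 84 mm high in all. Point on its axis half-way up, 42 mm above its foot; z up the shank. Starts in any recess of the white draining rack (372 x 90 x 20 mm; recesses 64 mm across, 88 mm apart, floor 15 mm above the bench). 0.15 to 0.5 kg.
- ring_34: Die ring of the 26 mm punch, smallest bore of four: fixed steel ring 82 mm across outside (all alike), 16 mm high, bore 34 mm right through, 5 mm wide 45 degree lead-in. Origin on its axis at its underside, on the plate (12 mm above the bench) on which a home punch stands; z up; y along the row. Row of four, 88 mm apart, any order, on a dark grey carrier 384 x 110 mm with 34 mm high end handles.
- ring_44: Die ring of the 36 mm punch, second smallest bore of four: fixed steel ring 82 mm across outside (all alike), 16 mm high, bore 44 mm right through, 5 mm wide 45 degree lead-in. Origin on its axis at its underside, on the plate (12 mm above the bench) on which a home punch stands; z up; y along the row. Row of four, 88 mm apart, any order, on a dark grey carrier 384 x 110 mm with 34 mm high end handles.
- ring_54: Die ring of the 46 mm punch, second largest bore of four: fixed steel ring 82 mm across outside (all alike), 16 mm high, bore 54 mm right through, 5 mm wide 45 degree lead-in. Origin on its axis at its underside, on the plate (12 mm above the bench) on which a home punch stands; z up; y along the row. Row of four, 88 mm apart, any order, on a dark grey carrier 384 x 110 mm with 34 mm high end handles.
- ring_64: Die ring of the 56 mm punch, largest bore of four: fixed steel ring 82 mm across outside (all alike), 16 mm high, bore 64 mm right through, 5 mm wide 45 degree lead-in. Origin on its axis at its underside, on the plate (12 mm above the bench) on which a home punch stands; z up; y along the row. Row of four, 88 mm apart, any order, on a dark grey carrier 384 x 110 mm with 34 mm high end handles.
- wick_tin_center (a point): Bystander: an open round metal tin, 66 mm across and 40 mm high, loose on the bench beside the racks; the point is at its centre, 20 mm up.
- tape_roll_center (a point): Bystander: a roll of tan masking tape lying flat, 104 mm across and 25 mm high, loose on the bench beside the racks; the point is at its centre, 12 mm up.
Not all that is in view belongs to the job. Leave any blue or pink look-alike of the part that bears punch_26_center alone. What is shaped like the part that bears punch_36_center but pink or yellow is not meant.

How it is judged:
By the outcome, as a careful person would: the job done as asked, in the order asked, and still so for the second after the job is handed in, with the robot touching nothing.
It also fails if it takes over 96 s, if anything falls off the work surface, if the arm or the gripper's body presses on something with over 40 N, if the wrist force passes 120 N, or if a joint passes its speed limit or range.

## Working session

There is one attempt and no reset: what is moved stays moved. The work goes in short steps, Python scripts to look and compute and a tool call to move; the robot and the scene stay as the last step left them, time stands still between calls to the robot, and variables do not carry over. Pictures are saved under pics/ and viewed, about 12 in all and at most 16, crops included, and the job is handed in when it is done.

Besides the shell and the picture viewer there is one more tool, called after "Emit:" by a JSON object that holds its "name" and its "arguments", one argument or row to a line. apply_moves: Moves the arm, as the interface text tells. Its arguments: {"type":"object","properties":{"targets":{"type":"array","items":{"type":"array"}}},"required":["targets"]}

```bash
mkdir -p pics; cat > h.py <<'E'
import numpy as np, cv2
from bench import *
def cam(n):
    c=camera_info(n); f=240/np.tan(np.radians(c["vertical_fov"])/2)
    return f,c["cx"],c["cy"],c["k1"],np.array(c["R"]),np.array(c["t"])
def rays(n,uv):
    f,cx,cy,k1,R,t=cam(n); uv=np.atleast_2d(np.asarray(uv,float))
    K=np.array([[f,0,cx],[0,f,cy],[0,0,1]])
    return cv2.undistortPoints(uv.reshape(-1,1,2),K,np.array([k1,0,0,0,0.])).reshape(-1,2)
def atz(n,uv,z):
    f,cx,cy,k1,R,t=cam(n); s=rays(n,uv); d=np.c_[s,np.ones(len(s))]@R; o=-R.T@t
    return o+d*((z-o[2])/d[:,2])[:,None]
def cloud(n,dep):
    f,cx,cy,k1,R,t=cam(n); v,u=np.mgrid[:480,:640]
    s=rays(n,np.c_[u.ravel(),v.ravel()]); z=dep.ravel()[:,None]
    P=(np.c_[s,np.ones(len(s))]*z-t)@R
    return P.reshape(480,640,3)
def proj(n,X):
    f,cx,cy,k1,R,t=cam(n)
    return cv2.projectPoints(np.atleast_2d(np.asarray(X,float)),cv2.Rodrigues(R)[0],t,np.array([[f,0,cx],[0,f,cy],[0,0,1.]]),np.array([k1,0,0,0,0.]))[0].reshape(-1,2)
E
python3 - <<'E'
from h import *
print(get_state())
for n in("side","top"):
    p,d=snapshot(n); cv2.imwrite(f"pics/{n}0.png",p); np.save(n,d); np.save(n+"p",p)
    f,cx,cy,k1,R,t=cam(n); print(n,f,cx,cy,k1,-R.T@t,R[2])
E
```

```text
{'t': 0.0, 'qpos': array([73.47528778, 19.07317681, -3.70806059, 83.70764822,  1.23839536,
       77.3434999 , -5.07010263]), 'joint_vel': array([ 0.03448318, -0.02373844, -0.02046873, -0.11896749, -0.03061608,
        0.00609266, -0.0665961 ]), 'effort': array([ 1.15544492e-03, -6.23262691e+01,  2.51689920e-02, -3.89891481e+01,
       -6.14356413e-02,  3.99582752e-02,  1.22980814e-04]), 'eef_pos': array([ 0.16407516, -0.60266073,  0.2217272 ]), 'orientation': array([ 1.79995581e+02,  8.43180316e-02, -7.47672146e+01]), 'contact_force': array([ 0.11617825, -0.14375814,  0.32842686]), 'wrist_torque': array([-0.01845851,  0.04943819, -0.05330627]), 'grip_width': 0.08710316588432837}
side 474.01900752732104 326.4136242464599 243.6039287378424 -0.08835516553432775 [0.23200828 0.74619649 0.76253291] [ 0.26763206 -0.70737705 -0.65421005]
top 439.8328199048782 327.4064048156428 239.8176471861761 -0.005973850203508304 [0.37604872 0.00166204 1.15881644] [ 0.10151879  0.02423523 -0.99453838]
```

View pics/top0.png

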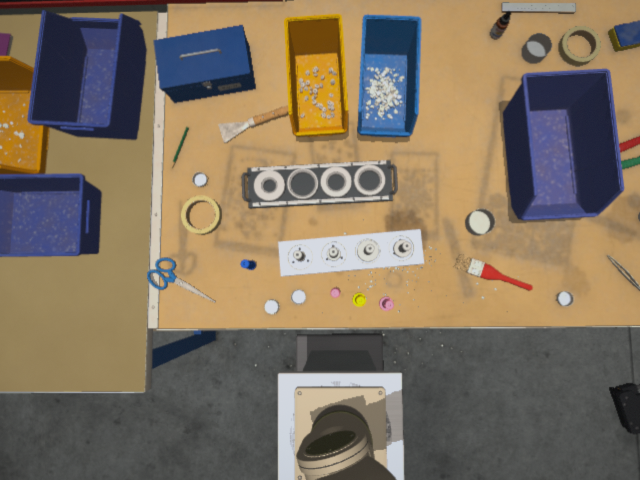

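View pics/side0.png

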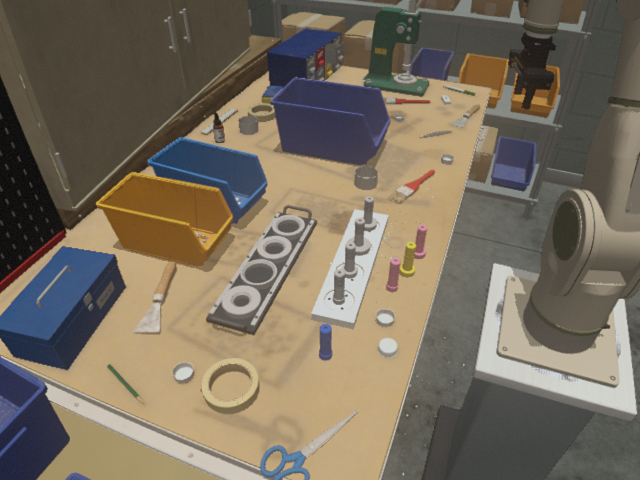

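The top view shows four steel punches in the white rack (about 300,255 / 333,253 / 367,250 / 403,246) and four rings (268,184 / 303,183 / 336,181 / 370,180). The look-alikes to leave alone are blue (248,264), pink (336,292), yellow (360,299) and pink (387,303).

```bash
python3 - <<'E'
from h import *
p,d=np.load("topp.npy"),np.load("top.npy")
P=cloud("top",d)
m=(P[...,2]>.08)&(P[...,2]<.12)&(P[...,0]>.2)&(P[...,0]<.75)&(abs(P[...,1])<.3)
n,l,s,c=cv2.connectedComponentsWithStats(m.astype(np.uint8))
for i in range(1,n):
    if s[i,4]>8: print(s[i],c[i].round(1),P[l==i].mean(0).round(4),atz("top",c[i],.099).round(4))
for q in ["punch_26_center","punch_36_center","punch_46_center","punch_56_center","ring_34","ring_44","ring_54","ring_64"]:
    r=recognise(q,"top"); print(q,[(x["bbox"].round(1).tolist() if hasattr(x["bbox"],"round") else np.round(x["bbox"],1).tolist(),round(x["score"],2)) for x in r][:5])
cv2.imwrite("pics/rack.png",cv2.resize(p[225:280,270:430],None,fx=5,fy=5,interpolation=cv2.INTER_CUBIC))
cv2.imwrite("pics/carr.png",cv2.resize(p[150:215,240:400],None,fx=5,fy=5,interpolation=cv2.INTER_CUBIC))
E
```

```text
[401 241  11  10  77] [406.1 245.6] [ 0.4685 -0.1624  0.096 ] [[ 0.4683 -0.162   0.099 ]]
[365 244  10   9  70] [369.3 248. ] [ 0.4636 -0.0737  0.097 ] [[ 0.4635 -0.0735  0.099 ]]
[329 247   9   9  67] [332.9 251.1] [0.4568 0.0144 0.0976] [[0.4567 0.0144 0.099 ]]
[293 250  10   9  72] [297.3 254.1] [0.4504 0.1008 0.0966] [[0.4503 0.1006 0.099 ]]
[241 259   9   9  54] [244.6 263.1] [0.4304 0.2319 0.0833] [[0.4296 0.2285 0.099 ]]
[331 288   9  10  55] [334.6 292.5] [0.357  0.0113 0.0832] [[0.3573 0.0112 0.099 ]]
[357 296   8   9  53] [360.5 300.1] [ 0.3384 -0.0511  0.0836] [[ 0.3389 -0.0503  0.099 ]]
[385 300   9   9  57] [389.  304.1] [ 0.3284 -0.1198  0.0832] [[ 0.3291 -0.118   0.099 ]]
punch_26_center [([246.7, 262.5, 14.5, 12.3], 0.63), ([299.0, 255.2, 14.3, 12.5], 0.52), ([335.0, 290.1, 5.6, 9.1], 0.42), ([303.5, 183.1, 33.4, 31.0], 0.36)]
punch_36_center [([331.2, 254.7, 9.7, 14.9], 0.61), ([384.1, 302.4, 16.6, 14.1], 0.55), ([359.4, 301.8, 15.0, 13.2], 0.52)]
punch_46_center [([401.6, 246.3, 19.5, 14.6], 0.71)]
punch_56_center [([369.1, 249.7, 24.1, 21.4], 0.66)]
ring_34 [([269.7, 185.2, 38.4, 29.6], 0.93), ([302.4, 182.7, 35.6, 32.5], 0.84), ([334.1, 181.9, 28.1, 32.5], 0.74), ([369.9, 182.1, 29.1, 33.1], 0.67)]
ring_44 [([269.7, 185.2, 38.4, 29.6], 0.93), ([302.4, 182.7, 35.6, 32.5], 0.84), ([334.1, 181.9, 28.1, 32.5], 0.74), ([369.9, 182.1, 29.1, 33.1], 0.67)]
ring_54 [([269.7, 185.2, 38.4, 29.6], 0.93), ([302.4, 182.7, 35.6, 32.5], 0.84), ([334.1, 181.9, 28.1, 32.5], 0.74), ([369.9, 182.1, 29.1, 33.1], 0.67)]
ring_64 [([269.7, 185.2, 38.4, 29.6], 0.93), ([302.4, 182.7, 35.6, 32.5], 0.84), ([334.1, 181.9, 28.1, 32.5], 0.74), ([369.9, 182.1, 29.1, 33.1], 0.67)]
```

View pics/rack.png

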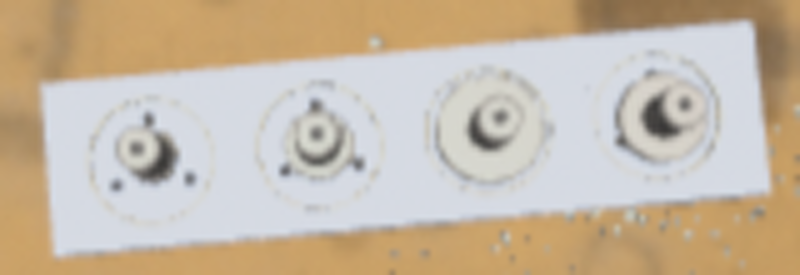

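View pics/carr.png

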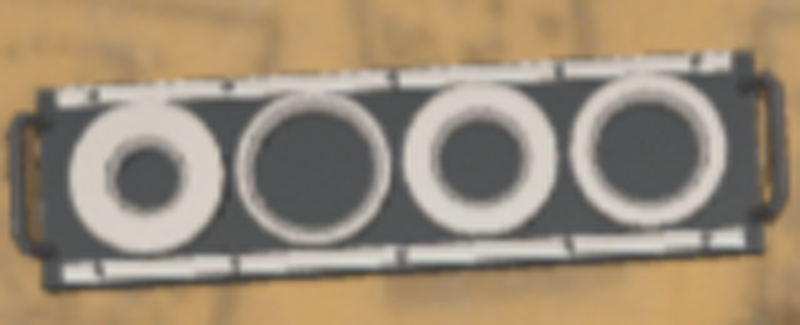

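Left to right, the punches are 26 (nose hidden by the shank), 36, 56, 46, and the rings are 34, 64, 44, 54. Next I measure the rings and check the nose sizes from the side.

```bash
python3 - <<'E'
from h import *
p,d=np.load("topp.npy"),np.load("top.npy")
P=cloud("top",d)
g=p.astype(int); br=(g.min(2)>150)
C=[]
for u,v in [(269.4,185.2),(303,183.6),(336.2,182),(369.8,180)]:
    # outer edge: radial scan
    pts=[];inn=[]
    G=cv2.GaussianBlur(cv2.cvtColor(p,cv2.COLOR_BGR2GRAY),(0,0),.6).astype(np.float32)
    for a in np.arange(0,2*np.pi,np.pi/36):
        r=np.arange(5,19,.1).astype(np.float32)
        x=(u+r*np.cos(a)).astype(np.float32)[None];y=(v+r*np.sin(a)).astype(np.float32)[None]
        gr=np.gradient(cv2.remap(G,x,y,1)[0])
        k=np.where(r>13.5)[0]; j=k[gr[k].argmin()]; pts.append((x[0,j],y[0,j]))
        k=np.where(r<15)[0]; j=k[gr[k].argmax()]; inn.append((x[0,j],y[0,j]))
    for nm,q,z in(("out",pts,.028),("in",inn,.026)):
        W=atz("top",q,z)[:,:2]; A=np.c_[2*W,np.ones(len(W))]
        w=np.ones(len(W),bool)
        for _ in range(4):
            s=np.linalg.lstsq(A[w],(W[w]**2).sum(1),rcond=None)[0]; R=np.sqrt(s[2]+s[0]**2+s[1]**2)
            e=abs(np.hypot(*(W-s[:2]).T)-R); w=e<max(.0015,np.median(e)*2)
        print(nm,s[:2].round(4),"dia",round(2*R,4),w.sum())
        if nm=="out":C.append(s[:2])
C=np.array(C); k=np.array([-1.5,-.5,.5,1.5])*.088
dirn=C[3]-C[0]; print("len",np.linalg.norm(dirn)); dirn/=np.linalg.norm(dirn)
print("fit",(C.mean(0)+k[:,None]*dirn).round(4),"yaw",np.degrees(np.arctan2(dirn[1],dirn[0])))
m=(P[...,2]>.05)&(P[...,0]>.6)&(P[...,0]<1)&(abs(P[...,1])<.25)
print("tall beyond: min x",np.percentile(P[m][:,0],1),P[m][:,2].max())
s=np.load("sidep.npy"); cv2.imwrite("pics/siderack.png",cv2.resize(s[185:330,305:440],None,fx=4,fy=4,interpolation=cv2.INTER_CUBIC))
E
```

```text
out [0.6383 0.1823] dia 0.081 63
in [0.6369 0.1817] dia 0.0351 62
out [0.6422 0.0943] dia 0.0821 57
in [0.6413 0.0942] dia 0.0639 68
out [0.6461 0.0067] dia 0.0805 58
in [0.6443 0.0062] dia 0.0448 60
out [ 0.6494 -0.0812] dia 0.0812 60
in [ 0.6482 -0.0809] dia 0.0554 65
len 0.26380359918401075
fit [[ 0.6385  0.1824]
 [ 0.6421  0.0945]
 [ 0.6458  0.0066]
 [ 0.6495 -0.0814]] yaw -87.6027496728025
tall beyond: min x 0.7571982311404039 0.14322557270828795
```

View pics/siderack.png

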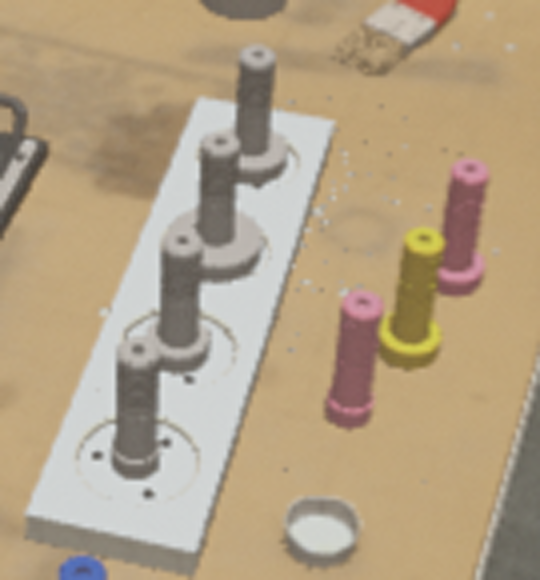

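Side view confirms sizes from front to back: 26, 36, 56, 46, all grey steel. The pink, yellow, pink and blue look-alikes stand on the bench. I start with 26 at (0.450, 0.101).

Emit:
{"name": "apply_moves", "arguments": {
  "targets": [
    [-0.4, [2.6, 3, 0], -1.5],
    [-0.4, [2.6, 3, 0], -1.5],
    [-0.4, [2.6, 3, 0], -1.5],
    [-0.4, [2.6, 3, 0], -1.5],
    [-0.4, [2.6, 3, 0], -1.5]
  ]
}}

```text
t: 1.0
eef_pos: [0.2917, -0.4517, 0.2218]
orientation: [179.9, -0.1, -83.2]
contact_force: [0.7, -0.5, 0.3]
grip_width: 0.0623
```

Emit:
{"name": "apply_moves", "arguments": {
  "targets": [
    [-0.4, [2.6, 3, 0], -1],
    [-0.4, [2.6, 3, 0], -1],
    [-0.4, [2.6, 3, 0], -1],
    [-0.4, [2.6, 3, 0], -1],
    [-0.4, [2.6, 3, 0], 0]
  ]
}}

```text
t: 1.5
eef_pos: [0.4261, -0.2949, 0.2232]
orientation: [179.9, -0.2, -87.4]
contact_force: [0.8, 0.4, 0.6]
grip_width: 0.0608
```

Emit:
{"name": "apply_moves", "arguments": {
  "targets": [
    [-0.4, [0.4, 4.5, 0], 0],
    [-0.4, [0.4, 4.5, 0], 0],
    [-0.4, [0.4, 4.5, 0], 0],
    [-0.4, [0.4, 4.5, 0], 0],
    [-0.4, [0, 0, 0], 0]
  ]
}}

```text
t: 2.0
eef_pos: [0.4453, -0.1023, 0.224]
orientation: [-179.9, -0.2, -86.9]
contact_force: [1.1, -0.7, 0.0]
grip_width: 0.0609
```

Emit:
{"name": "apply_moves", "arguments": {
  "targets": [
    [-0.4, [0, 4.5, 0], 0],
    [-0.4, [0.1, 4.5, 0], 0],
    [-0.4, [0.1, 4.5, 0], 0],
    [-0.4, [0.2, 4.5, 0], 0],
    [-0.4, [0.1, 2.3, 0], 0]
  ]
}}

```text
t: 2.5
eef_pos: [0.4496, 0.1028, 0.2252]
orientation: [-179.7, -0.4, -87.3]
contact_force: [-0.1, -0.4, 1.0]
grip_width: 0.0609
```

Emit:
{"name": "apply_moves", "arguments": {
  "targets": [
    [-0.4, [0, 0, -2], 0],
    [-0.4, [0, 0, -4], 0],
    [-0.4, [0, 0, -2], 0],
    [-0.4, [0, 0, 0], 0]
  ]
}}

```text
t: 2.9
eef_pos: [0.4505, 0.107, 0.1447]
orientation: [-179.4, -0.3, -86.9]
contact_force: [0.4, -0.6, 0.3]
grip_width: 0.0611
```

Emit:
{"name": "apply_moves", "arguments": {
  "targets": [
    [-0.4, [0, -0.5, -3], 0],
    [-0.4, [0, -0.1, -3], 0],
    [-0.4, [0, 0, -2], 0],
    [-0.4, [0, 0, -1.2], 0],
    [-0.4, [0, 0, 0], 0]
  ]
}}

```text
t: 3.4
eef_pos: [0.4545, 0.0993, 0.055]
orientation: [-179.0, -0.4, -87.0]
contact_force: [0.5, -0.6, 0.1]
grip_width: 0.0611
```

Emit:
{"name": "apply_moves", "arguments": {
  "targets": [
    [-0.4, [-0.4, 0.1, -0.3], 0],
    [-0.4, [0, 0, 0], 0]
  ]
}}

```text
t: 3.6
eef_pos: [0.4516, 0.1006, 0.0539]
orientation: [-178.9, -0.4, -87.1]
contact_force: [0.8, 0.7, 0.0]
grip_width: 0.0609
```

Emit:
{"name": "apply_moves", "arguments": {
  "targets": [
    [1, [-0.1, 0, -0.1], 0],
    [1, [0, 0, 0], 0],
    [1, [0, 0, 0], 0],
    [1, [0, 0, 0], 0],
    [1, [0, 0, 0], 0]
  ]
}}

```text
t: 4.1
eef_pos: [0.4523, 0.1007, 0.0553]
orientation: [-178.6, -0.4, -87.1]
contact_force: [-0.3, -0.6, 0.6]
grip_width: 0.0287
```

Emit:
{"name": "apply_moves", "arguments": {
  "targets": [
    [1, [0, 0, 0.5], 0],
    [1, [0, 0, 1], 0],
    [1, [0, 0, 1], 0],
    [1, [0, 0, 0], 0]
  ]
}}

```text
t: 4.5
eef_pos: [0.4517, 0.1008, 0.0823]
orientation: [-178.7, -0.4, -87.0]
contact_force: [0.1, -0.2, -2.8]
grip_width: 0.0209
```

Emit:
{"name": "apply_moves", "arguments": {
  "targets": [
    [1, [0, 0, 2.5], 0],
    [1, [0, 0, 3.5], 0],
    [1, [0, 0, 3], 0],
    [1, [0, 0, 1.5], 0],
    [1, [0, 0, 0], 0]
  ]
}}

```text
t: 5.0
eef_pos: [0.4502, 0.1006, 0.1914]
orientation: [-178.7, -0.4, -87.0]
contact_force: [-0.5, -0.4, -1.9]
grip_width: 0.0213
```

```bash
cat > look.py <<'E'
import sys
from h import *
s=get_state(); e=s["eef_pos"]; print(e.round(4),s["orientation"].round(2),s["grip_width"].round(4),s["contact_force"].round(1))
p,d=snapshot("side"); u=proj("side",e)[0].astype(int)
x0=int(np.clip(u[0]-90,0,460)); y0=int(np.clip(u[1]-80,0,320))
cv2.circle(p,tuple(int(i) for i in u),1,(0,0,255),-1)
cv2.imwrite(f"pics/{sys.argv[1]}.png",cv2.resize(p[y0:y0+160,x0:x0+180],None,fx=3.5,fy=3.5,interpolation=cv2.INTER_CUBIC))
P=cloud("side",d); np.save("sp",P); np.save("spp",p)
# foot: points near tool axis below the TCP, grey
D=P-e; m=(np.hypot(D[...,0],D[...,1])<.04)&(D[...,2]<0)&(D[...,2]>-.08)&(P[...,2]>.11)
q=P[m]
if len(q): print("n",len(q),"zmin",np.percentile(q[:,2],[1,5,50]).round(4),"rel",(np.percentile(q[:,2],2)-e[2]).round(4))
E
python3 look.py g1
```

```text
Traceback (most recent call last):
  File "look.py", line 3, in <module>
    s=get_state(); e=s["eef_pos"]; print(e.round(4),s["orientation"].round(2),s["grip_width"].round(4),s["contact_force"].round(1))
                                                                              ^^^^^^^^^^^^^^^^^^^^^
AttributeError: 'float' object has no attribute 'round'
```

```bash
sed -i 's/s\["grip_width"\].round(4)/s["grip_width"]/' look.py; python3 look.py g1
```

```text
[0.4502 0.1006 0.1914] [-178.73   -0.4   -87.03] 0.02132025360825878 [-0.5 -0.4 -1.9]
n 195 zmin [0.1484 0.1497 0.164 ] rel -0.0428
```

View pics/g1.png

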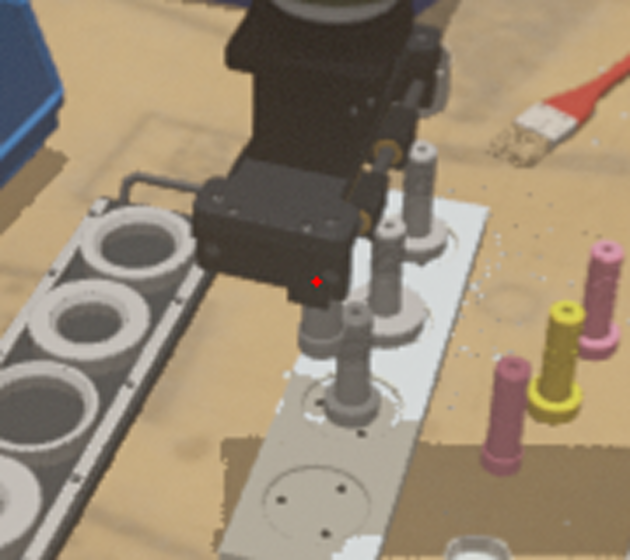

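The 26 punch is held upright, with its foot about 42 mm below the TCP. Next I carry it over ring 34.

Emit:
{"name": "apply_moves", "arguments": {
  "targets": [
    [1, [2, 0.9, 0], 0],
    [1, [3.5, 1.5, 0], 0],
    [1, [3.5, 1.5, 0], 0],
    [1, [3.5, 1.5, 0], 0],
    [1, [3, 1.3, 0], 0]
  ]
}}

```text
t: 5.55
eef_pos: [0.6056, 0.1656, 0.1826]
orientation: [-179.2, -0.8, -87.3]
contact_force: [-0.1, -0.2, -0.9]
grip_width: 0.0214
```

Emit:
{"name": "apply_moves", "arguments": {
  "targets": [
    [1, [2.4, 1.1, 0], 0],
    [1, [0.8, 0.3, 0], 0],
    [1, [0, 0, 0], 0]
  ]
}}

```text
t: 5.85
eef_pos: [0.6389, 0.1818, 0.1744]
orientation: [-179.7, -0.8, -87.2]
contact_force: [-0.2, -1.1, -1.8]
grip_width: 0.0212
```

Emit:
{"name": "apply_moves", "arguments": {
  "targets": [
    [1, [0, 0, -2], 0],
    [1, [0, 0, -3], 0],
    [1, [0, 0, -2.5], 0],
    [1, [0, 0, -1.5], 0],
    [1, [0, 0, 0], 0]
  ]
}}

```text
t: 6.35
eef_pos: [0.634, 0.1797, 0.0792]
orientation: [-179.9, -0.9, -87.2]
contact_force: [-0.5, -0.3, -2.3]
grip_width: 0.0213
```

Correcting a 5 mm drift in x, then checking over the ring.

Emit:
{"name": "apply_moves", "arguments": {
  "targets": [
    [1, [0.5, 0.2, 0], 0],
    [1, [0.1, 0.1, 0], 0]
  ]
}}

```text
t: 6.55
eef_pos: [0.6405, 0.1824, 0.0809]
orientation: [-179.9, -0.9, -87.2]
contact_force: [0.6, -0.2, -1.8]
grip_width: 0.0215
```

```bash
sed -i 's/>.11)/>float(sys.argv[2]))/' look.py; python3 look.py g2 .028
```

```text
[0.6405 0.1824 0.0809] [-179.85   -0.86  -87.21] 0.021527035066779984 [ 0.6 -0.2 -1.8]
n 290 zmin [0.028  0.0281 0.0432] rel -0.0528
```

View pics/g2.png

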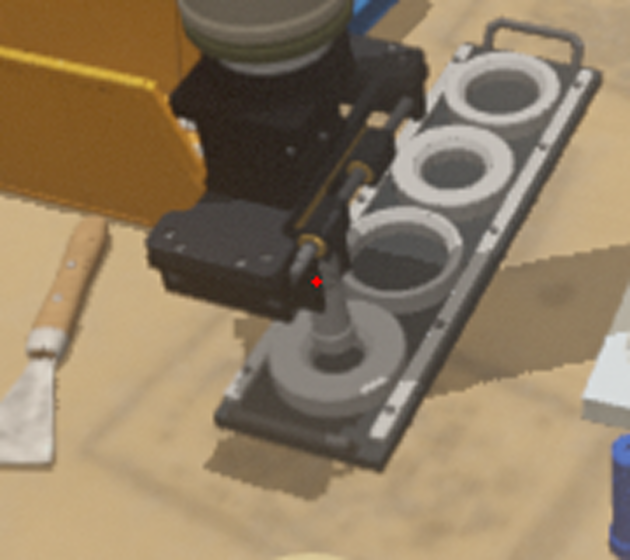

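The nose sits over the bore, its apparent offset matching its height. Lowering.

Emit:
{"name": "apply_moves", "arguments": {
  "targets": [
    [1, [-0.1, 0, -0.8], 0],
    [1, [0, 0, -0.8], 0],
    [1, [0.1, 0, -0.6], 0]
  ]
}}

```text
t: 6.9
eef_pos: [0.6422, 0.1838, 0.0606]
orientation: [-179.6, -0.8, -87.2]
contact_force: [0.8, -0.2, -2.0]
grip_width: 0.0215
```

Emit:
{"name": "apply_moves", "arguments": {
  "targets": [
    [1, [-0.4, -0.1, -0.1], 0],
    [1, [0, 0, -0.3], 0]
  ]
}}

```text
t: 7.1
eef_pos: [0.6377, 0.1826, 0.0559]
orientation: [-179.6, -0.8, -87.2]
contact_force: [-6.6, -3.3, 34.2]
grip_width: 0.0212
```

Emit:
{"name": "apply_moves", "arguments": {
  "targets": [
    [1, [0, 0, -0.3], 0]
  ]
}}

```text
t: 7.2
eef_pos: [0.6387, 0.1828, 0.0559]
orientation: [-179.5, -0.8, -87.2]
contact_force: [-7.2, -5.7, 30.7]
grip_width: 0.0216
```

Emit:
{"name": "apply_moves", "arguments": {
  "targets": [
    [1, [0, 0, -0.2], 0]
  ]
}}

```text
t: 7.3
eef_pos: [0.6389, 0.1828, 0.0562]
orientation: [-179.4, -0.8, -87.2]
contact_force: [-8.5, -3.2, 11.3]
grip_width: 0.0214
```

Contact at TCP z 0.056, which fits the measured 43 mm foot offset, so the punch is home. Releasing.

Emit:
{"name": "apply_moves", "arguments": {
  "targets": [
    [-0.4, [0, 0, 0], 0],
    [-0.4, [0, 0, 0], 0],
    [-0.4, [0, 0, 0], 0],
    [-0.4, [0, 0, 0], 0]
  ]
}}

```text
t: 7.7
eef_pos: [0.6396, 0.1831, 0.0576]
orientation: [-179.2, -0.8, -87.2]
contact_force: [-0.4, -0.1, 0.5]
grip_width: 0.0453
```

Emit:
{"name": "apply_moves", "arguments": {
  "targets": [
    [-0.4, [0, 0, 1.5], 0],
    [-0.4, [0, 0, 3], 0],
    [-0.4, [0, 0, 3.5], 0],
    [-0.4, [0, 0, 3], 0],
    [-0.4, [0, 0, 0], 0]
  ]
}}

```text
t: 8.2
eef_pos: [0.6384, 0.1834, 0.1744]
orientation: [-179.3, -0.8, -87.2]
contact_force: [0.2, 0.4, -0.2]
grip_width: 0.0611
```

Emit:
{"name": "apply_moves", "arguments": {
  "targets": [
    [-0.4, [-3, -3, 0], 0],
    [-0.4, [-3.4, -3, 0], 0],
    [-0.4, [-3.4, -3, 0], 0],
    [-0.4, [-3.4, -3, 0], 0],
    [-0.4, [-2.8, -3, 0], 0]
  ]
}}

```text
t: 8.7
eef_pos: [0.4742, 0.0353, 0.1749]
orientation: [-179.3, -0.5, -86.8]
contact_force: [0.5, -0.6, 0.8]
grip_width: 0.0609
```

```bash
cat > tops.py <<'E'
from h import *
s=get_state(); print(s["t"],s["eef_pos"].round(4),s["orientation"].round(1))
p,d=snapshot("top"); np.save("topp",p); np.save("top",d); P=cloud("top",d)
m=(P[...,2]>.078)&(P[...,2]<.115)&(P[...,0]>.4)&(P[...,0]<.72)&(abs(P[...,1])<.22)
n,l,S,c=cv2.connectedComponentsWithStats(m.astype(np.uint8))
for i in range(1,n):
    if S[i,4]>20: print(S[i,4],c[i].round(1),P[l==i].mean(0).round(4),atz("top",c[i],.099).round(4)[0])
E
python3 tops.py
```

```text
8.7 [0.4742 0.0353 0.1749] [-179.3   -0.5  -86.8]
74 [264.3 180.4] [0.6346 0.1831 0.0927] [0.6331 0.1821 0.099 ]
79 [405.9 245.6] [ 0.4686 -0.1622  0.0958] [ 0.4683 -0.1617  0.099 ]
47 [370.7 248.1] [ 0.4633 -0.077   0.0972] [ 0.4631 -0.0768  0.099 ]
```

The 26 punch stands home: its top is at 0.093, against 0.096 in the rack, which is the 3 mm floor difference. It sits about 3 mm short in x, so I'll bias later placings by +3 mm. Next is punch 36 at (0.457, 0.014).

Emit:
{"name": "apply_moves", "arguments": {
  "targets": [
    [-0.4, [-1, -1.3, -0.5], 0],
    [-0.4, [-0.6, -0.8, -3], 0],
    [-0.4, [0, 0, -3], 0],
    [-0.4, [0, 0, -2], 0],
    [-0.4, [0, 0, 0], 0]
  ]
}}

```text
t: 9.25
eef_pos: [0.4531, 0.0045, 0.0899]
orientation: [-179.1, -1.0, -87.4]
contact_force: [-0.2, -0.5, 0.4]
grip_width: 0.0609
```

Emit:
{"name": "apply_moves", "arguments": {
  "targets": [
    [-0.4, [0.5, 1, 0], 0],
    [-0.4, [0.1, 0, -1.5], 0],
    [-0.4, [0, 0, -1.5], 0],
    [-0.4, [0, 0, 0], 0]
  ]
}}

```text
t: 9.65
eef_pos: [0.4603, 0.0146, 0.0602]
orientation: [-179.0, -1.0, -87.4]
contact_force: [-0.2, 0.6, -0.1]
grip_width: 0.0609
```

Emit:
{"name": "apply_moves", "arguments": {
  "targets": [
    [1, [-0.2, 0, -0.5], 0],
    [1, [0, 0, 0], 0],
    [1, [0, 0, 0], 0],
    [1, [0, 0, 0], 0],
    [1, [0, 0, 0], 0]
  ]
}}

```text
t: 10.15
eef_pos: [0.4582, 0.014, 0.0552]
orientation: [-179.0, -1.0, -87.4]
contact_force: [-0.5, -0.2, -0.2]
grip_width: 0.0286
```

Emit:
{"name": "apply_moves", "arguments": {
  "targets": [
    [1, [0, 0, 0], 0],
    [1, [0, 0, 0], 0],
    [1, [0, 0, 0], 0]
  ]
}}

```text
t: 10.45
eef_pos: [0.4583, 0.0139, 0.0554]
orientation: [-179.0, -1.1, -87.4]
contact_force: [0.9, 0.0, -1.7]
grip_width: 0.0214
```

Emit:
{"name": "apply_moves", "arguments": {
  "targets": [
    [1, [0, 0, 1], 0],
    [1, [0, 0, 2.5], 0],
    [1, [0, 0, 3.5], 0],
    [1, [0, 0, 3], 0],
    [1, [0, 0, 1.5], 0]
  ]
}}

```text
t: 10.95
eef_pos: [0.4549, 0.015, 0.1742]
orientation: [-179.4, -0.9, -87.3]
contact_force: [1.0, 0.1, -1.9]
grip_width: 0.0218
```

Emit:
{"name": "apply_moves", "arguments": {
  "targets": [
    [1, [2, 0, 0], 0],
    [1, [3.5, -0.2, 0], 0],
    [1, [3.5, -0.2, 0], 0],
    [1, [3.5, -0.2, 0], 0],
    [1, [3, -0.2, 0], 0]
  ]
}}

```text
t: 11.45
eef_pos: [0.6142, 0.006, 0.1817]
orientation: [-178.9, -1.3, -87.3]
contact_force: [-0.6, 0.5, -2.2]
grip_width: 0.0211
```

Emit:
{"name": "apply_moves", "arguments": {
  "targets": [
    [1, [2.5, 0, 0], 0],
    [1, [1, 0, 0], 0],
    [1, [0, 0, -1], 0],
    [1, [0, 0, -2], 0],
    [1, [0, 0, -2], 0]
  ]
}}

```text
t: 11.95
eef_pos: [0.6532, 0.0058, 0.1325]
orientation: [-178.8, -1.1, -87.4]
contact_force: [0.4, -0.4, -2.3]
grip_width: 0.0213
```

Emit:
{"name": "apply_moves", "arguments": {
  "targets": [
    [1, [-0.5, 0, -1.5], 0],
    [1, [0, 0, -2], 0],
    [1, [0, 0, -1.5], 0],
    [1, [0, 0, -0.3], 0]
  ]
}}

```text
t: 12.35
eef_pos: [0.6429, 0.0051, 0.0742]
orientation: [-179.2, -1.1, -87.4]
contact_force: [-0.5, 0.0, -1.8]
grip_width: 0.0214
```

Emit:
{"name": "apply_moves", "arguments": {
  "targets": [
    [1, [0.5, 0.1, 0], 0],
    [1, [0, 0, -0.3], 0]
  ]
}}

```text
t: 12.55
eef_pos: [0.6482, 0.0061, 0.072]
orientation: [-179.1, -1.1, -87.4]
contact_force: [0.1, 0.7, -2.1]
grip_width: 0.0212
```

Emit:
{"name": "apply_moves", "arguments": {
  "targets": [
    [1, [0, 0, -0.6], 0],
    [1, [0, 0, -0.4], 0]
  ]
}}

```text
t: 12.75
eef_pos: [0.6493, 0.0064, 0.0628]
orientation: [-179.0, -1.1, -87.4]
contact_force: [-0.3, 0.5, -2.7]
grip_width: 0.0219
```

Emit:
{"name": "apply_moves", "arguments": {
  "targets": [
    [1, [-0.1, 0, -0.4], 0],
    [1, [0, 0, -0.3], 0]
  ]
}}

```text
t: 12.95
eef_pos: [0.6485, 0.0065, 0.0554]
orientation: [-179.0, -1.1, -87.4]
contact_force: [-0.9, 1.1, -2.4]
grip_width: 0.0213
```

Emit:
{"name": "apply_moves", "arguments": {
  "targets": [
    [1, [0, 0, -0.3], 0]
  ]
}}

```text
t: 13.05
eef_pos: [0.6485, 0.0064, 0.0523]
orientation: [-179.0, -1.1, -87.4]
contact_force: [-3.5, -3.1, 22.9]
grip_width: 0.0213
```

Home at TCP z 0.0523, as predicted. Release and go to punch 46.

Emit:
{"name": "apply_moves", "arguments": {
  "targets": [
    [-0.4, [0, 0, 0], 0],
    [-0.4, [0, 0, 0], 0],
    [-0.4, [0, 0, 0], 0],
    [-0.4, [0, 0, 0], 0]
  ]
}}

```text
t: 13.45
eef_pos: [0.6493, 0.0065, 0.0531]
orientation: [-178.9, -1.1, -87.4]
contact_force: [0.5, -0.3, -0.8]
grip_width: 0.0455
```

Emit:
{"name": "apply_moves", "arguments": {
  "targets": [
    [-0.4, [0, 0, 1.5], 0],
    [-0.4, [0, 0, 3], 0],
    [-0.4, [0, 0, 3.5], 0],
    [-0.4, [0, 0, 3], 0],
    [-0.4, [0, 0, 0], 0]
  ]
}}

```text
t: 13.95
eef_pos: [0.6485, 0.0073, 0.1711]
orientation: [-178.8, -1.0, -87.3]
contact_force: [0.5, -0.3, 0.9]
grip_width: 0.0605
```

Emit:
{"name": "apply_moves", "arguments": {
  "targets": [
    [-0.4, [-2.5, -3, 0], 0],
    [-0.4, [-3.2, -3.2, 0], 0],
    [-0.4, [-3.2, -3.2, 0], 0],
    [-0.4, [-3.2, -3, 0], 0],
    [-0.4, [-2.5, -2, 0], 0]
  ]
}}

```text
t: 14.45
eef_pos: [0.4998, -0.1346, 0.1746]
orientation: [-178.5, -0.9, -86.9]
contact_force: [0.1, -0.6, 0.5]
grip_width: 0.0608
```

```bash
python3 tops.py
```

```text
14.45 [ 0.4998 -0.1346  0.1746] [-178.5   -0.9  -86.9]
74 [335.  175.3] [0.6449 0.0076 0.0933] [0.6435 0.0076 0.099 ]
78 [264.5 180.4] [0.6346 0.1827 0.0927] [0.6331 0.1816 0.099 ]
71 [369.3 248. ] [ 0.4637 -0.0737  0.0965] [ 0.4635 -0.0735  0.099 ]
```

Punch 36 is centred to within 1 mm. Descending to punch 46.

Emit:
{"name": "apply_moves", "arguments": {
  "targets": [
    [-0.4, [-1.6, -1.5, 0], 0],
    [-0.4, [-0.6, -0.5, -1], 0],
    [-0.4, [0, 0, -3], 0],
    [-0.4, [0, 0, -2.5], 0],
    [-0.4, [0, 0, -0.5], 0]
  ]
}}

```text
t: 15.0
eef_pos: [0.4735, -0.1603, 0.1048]
orientation: [-178.4, -1.2, -87.3]
contact_force: [-0.2, 0.2, 0.5]
grip_width: 0.0603
```

Emit:
{"name": "apply_moves", "arguments": {
  "targets": [
    [-0.4, [-0.3, -0.2, -1.5], 0],
    [-0.4, [-0.1, 0, -2], 0],
    [-0.4, [0, 0, -1], 0],
    [-0.4, [0, 0, -0.2], 0]
  ]
}}

```text
t: 15.4
eef_pos: [0.4716, -0.16, 0.0579]
orientation: [-178.3, -1.2, -87.1]
contact_force: [-0.3, 0.3, 1.0]
grip_width: 0.0612
```

Emit:
{"name": "apply_moves", "arguments": {
  "targets": [
    [1, [-0.2, -0.2, -0.3], 0],
    [1, [0, 0, 0], 0],
    [1, [0, 0, 0], 0],
    [1, [0, 0, 0], 0],
    [1, [0, 0, 0], 0]
  ]
}}

```text
t: 15.9
eef_pos: [0.4716, -0.1622, 0.0576]
orientation: [-178.1, -1.3, -87.0]
contact_force: [0.3, -0.5, 1.2]
grip_width: 0.0285
```

Emit:
{"name": "apply_moves", "arguments": {
  "targets": [
    [1, [0, 0, 0], 0],
    [1, [0, 0, 0], 0],
    [1, [0, 0, 0], 0]
  ]
}}

```text
t: 16.2
eef_pos: [0.4715, -0.1625, 0.0577]
orientation: [-178.1, -1.3, -87.1]
contact_force: [0.9, -0.7, -1.6]
grip_width: 0.0216
```

Emit:
{"name": "apply_moves", "arguments": {
  "targets": [
    [1, [0, 0, 1], 0],
    [1, [0, 0, 2.5], 0],
    [1, [0, 0, 3.5], 0],
    [1, [0, 0, 3], 0],
    [1, [0, 0, 1.5], 0]
  ]
}}

```text
t: 16.7
eef_pos: [0.4684, -0.1602, 0.1759]
orientation: [-178.4, -1.0, -86.9]
contact_force: [0.8, -0.1, -2.7]
grip_width: 0.0212
```

Emit:
{"name": "apply_moves", "arguments": {
  "targets": [
    [1, [2, 0.8, 0], 0],
    [1, [3.5, 1.5, 0], 0],
    [1, [3.5, 1.5, 0], 0],
    [1, [3.5, 1.5, 0], 0],
    [1, [3, 1.3, 0], 0]
  ]
}}

```text
t: 17.2
eef_pos: [0.6263, -0.0967, 0.183]
orientation: [-178.2, -1.4, -87.5]
contact_force: [-0.3, 0.2, -1.9]
grip_width: 0.0215
```

Emit:
{"name": "apply_moves", "arguments": {
  "targets": [
    [1, [2, 0.8, 0], 0],
    [1, [0.8, 0.3, 0], 0],
    [1, [0, 0, -1], 0],
    [1, [0, 0, -2], 0],
    [1, [0, 0, -2], 0]
  ]
}}

```text
t: 17.7
eef_pos: [0.6572, -0.0823, 0.1339]
orientation: [-178.0, -1.2, -87.3]
contact_force: [0.1, -0.3, -1.8]
grip_width: 0.0214
```

Emit:
{"name": "apply_moves", "arguments": {
  "targets": [
    [1, [-0.2, 0, -1.5], 0],
    [1, [0, 0, -2], 0],
    [1, [0, 0, -1.5], 0],
    [1, [0, 0, -0.3], 0]
  ]
}}

```text
t: 18.1
eef_pos: [0.6497, -0.0861, 0.0754]
orientation: [-178.4, -1.3, -87.5]
contact_force: [-0.7, -0.5, -2.9]
grip_width: 0.0212
```

Emit:
{"name": "apply_moves", "arguments": {
  "targets": [
    [1, [0.3, 0.4, 0], 0],
    [1, [0, 0, -0.2], 0]
  ]
}}

```text
t: 18.3
eef_pos: [0.6528, -0.0823, 0.074]
orientation: [-178.4, -1.3, -87.5]
contact_force: [-0.6, 0.5, -2.7]
grip_width: 0.0211
```

Emit:
{"name": "apply_moves", "arguments": {
  "targets": [
    [1, [0, 0, -0.5], 0],
    [1, [0, 0, -0.4], 0]
  ]
}}

```text
t: 18.5
eef_pos: [0.654, -0.0821, 0.0662]
orientation: [-178.2, -1.4, -87.5]
contact_force: [-0.4, 0.6, -3.1]
grip_width: 0.0214
```

Emit:
{"name": "apply_moves", "arguments": {
  "targets": [
    [1, [-0.1, 0.1, -0.5], 0],
    [1, [0, 0, -0.4], 0]
  ]
}}

```text
t: 18.7
eef_pos: [0.6533, -0.0809, 0.057]
orientation: [-178.1, -1.4, -87.5]
contact_force: [-0.2, -0.5, -2.6]
grip_width: 0.0213
```

Emit:
{"name": "apply_moves", "arguments": {
  "targets": [
    [1, [0, 0, -0.2], 0]
  ]
}}

```text
t: 18.8
eef_pos: [0.6532, -0.081, 0.0546]
orientation: [-178.2, -1.4, -87.5]
contact_force: [-2.6, -3.1, 13.9]
grip_width: 0.0213
```

Emit:
{"name": "apply_moves", "arguments": {
  "targets": [
    [1, [0, 0, -0.2], 0]
  ]
}}

```text
t: 18.9
eef_pos: [0.6538, -0.0813, 0.0545]
orientation: [-178.1, -1.4, -87.5]
contact_force: [-9.5, -2.2, 27.2]
grip_width: 0.0211
```

Home (0.0545 against 0.0547 predicted). Release; then punch 56 at (0.4636, −0.0736).

Emit:
{"name": "apply_moves", "arguments": {
  "targets": [
    [-0.4, [0, 0, 0], 0],
    [-0.4, [0, 0, 0], 0],
    [-0.4, [0, 0, 0], 0],
    [-0.4, [0, 0, 0], 0]
  ]
}}

```text
t: 19.3
eef_pos: [0.6551, -0.0814, 0.0561]
orientation: [-177.9, -1.5, -87.5]
contact_force: [0.3, -0.4, -0.3]
grip_width: 0.0457
```

Emit:
{"name": "apply_moves", "arguments": {
  "targets": [
    [-0.4, [0, 0, 1.5], 0],
    [-0.4, [0, 0, 3], 0],
    [-0.4, [0, 0, 3.5], 0],
    [-0.4, [0, 0, 3], 0],
    [-0.4, [0, 0, 0], 0]
  ]
}}

```text
t: 19.8
eef_pos: [0.6541, -0.0805, 0.1732]
orientation: [-178.0, -1.4, -87.5]
contact_force: [0.9, 0.1, 0.9]
grip_width: 0.061
```

Emit:
{"name": "apply_moves", "arguments": {
  "targets": [
    [-0.4, [-2.5, 0, 0], 0],
    [-0.4, [-3.8, 0, 0], 0],
    [-0.4, [-3.8, 0, 0], 0],
    [-0.4, [-3.5, 0, 0], 0],
    [-0.4, [-2.5, 0, 0], 0]
  ]
}}

```text
t: 20.3
eef_pos: [0.4904, -0.0788, 0.175]
orientation: [-177.7, -1.3, -87.4]
contact_force: [0.6, -0.5, 0.3]
grip_width: 0.0607
```

Emit:
{"name": "apply_moves", "arguments": {
  "targets": [
    [-0.4, [-1.3, 0.5, 0], 0],
    [-0.4, [-0.5, 0, -1], 0],
    [-0.4, [0, 0, -2.5], 0],
    [-0.4, [0, 0, -2.5], 0],
    [-0.4, [0, 0, -0.5], 0]
  ]
}}

```text
t: 20.8
eef_pos: [0.4701, -0.0749, 0.1092]
orientation: [-177.6, -1.7, -87.5]
contact_force: [-0.2, -0.8, -0.7]
grip_width: 0.0609
```

```bash
python3 tops.py
```

```text
20.8 [ 0.4701 -0.0749  0.1092] [-177.6   -1.7  -87.5]
76 [370.4 173.2] [ 0.6491 -0.0797  0.0931] [ 0.6476 -0.0793  0.099 ]
73 [335.  175.3] [0.6451 0.0076 0.0926] [0.6435 0.0076 0.099 ]
78 [264.4 180.4] [0.6345 0.1829 0.0927] [0.633  0.1818 0.099 ]
```

Emit:
{"name": "apply_moves", "arguments": {
  "targets": [
    [-0.4, [-0.3, 0.1, -1.5], 0],
    [-0.4, [0, 0, -2], 0],
    [-0.4, [0, 0, -1.4], 0],
    [-0.4, [0, 0, -0.2], 0]
  ]
}}

```text
t: 21.25
eef_pos: [0.4705, -0.0736, 0.0597]
orientation: [-177.3, -1.6, -87.4]
contact_force: [-0.0, 1.1, -0.5]
grip_width: 0.0607
```

Emit:
{"name": "apply_moves", "arguments": {
  "targets": [
    [1, [-0.4, 0, -0.4], 0],
    [1, [0, 0, 0], 0],
    [1, [0, 0, 0], 0],
    [1, [0, 0, 0], 0],
    [1, [0, 0, 0], 0]
  ]
}}

```text
t: 21.75
eef_pos: [0.4681, -0.0737, 0.058]
orientation: [-177.2, -1.7, -87.4]
contact_force: [0.2, 0.3, -0.4]
grip_width: 0.0288
```

Emit:
{"name": "apply_moves", "arguments": {
  "targets": [
    [1, [0, 0, 0], 0],
    [1, [0, 0, 0], 0],
    [1, [0, 0, 0], 0]
  ]
}}

```text
t: 22.05
eef_pos: [0.4684, -0.0742, 0.0583]
orientation: [-177.1, -1.7, -87.5]
contact_force: [1.0, -0.8, -1.8]
grip_width: 0.0211
```

Emit:
{"name": "apply_moves", "arguments": {
  "targets": [
    [1, [0, 0, 1], 0],
    [1, [0, 0, 2.5], 0],
    [1, [0, 0, 3.5], 0],
    [1, [0, 0, 3], 0],
    [1, [0, 0, 1.5], 0]
  ]
}}

```text
t: 22.55
eef_pos: [0.4638, -0.0719, 0.1756]
orientation: [-177.6, -1.4, -87.3]
contact_force: [-0.7, -0.7, -5.6]
grip_width: 0.0218
```

Emit:
{"name": "apply_moves", "arguments": {
  "targets": [
    [1, [1.8, 1.8, 0], 0],
    [1, [3, 2.8, 0], 0],
    [1, [3, 2.8, 0], 0],
    [1, [3, 2.8, 0], 0],
    [1, [2.8, 2.6, 0], 0]
  ]
}}

```text
t: 23.05
eef_pos: [0.6015, 0.0539, 0.1808]
orientation: [-177.6, -1.9, -88.0]
contact_force: [-0.5, 0.3, -3.3]
grip_width: 0.0213
```

Emit:
{"name": "apply_moves", "arguments": {
  "targets": [
    [1, [2.5, 2.3, 0], 0],
    [1, [1.2, 1, 0], 0],
    [1, [0.3, 0.3, 0], 0],
    [1, [0, 0, -1], 0]
  ]
}}

```text
t: 23.45
eef_pos: [0.6435, 0.0972, 0.1708]
orientation: [-177.7, -1.5, -87.6]
contact_force: [0.5, 0.0, -3.7]
grip_width: 0.0213
```

Emit:
{"name": "apply_moves", "arguments": {
  "targets": [
    [1, [0.3, -0.2, -1.8], 0],
    [1, [0.1, 0, -3], 0],
    [1, [0.1, 0, -3], 0],
    [1, [0.2, 0, -1.5], 0],
    [1, [0, 0, -0.2], 0]
  ]
}}

```text
t: 23.95
eef_pos: [0.6469, 0.0875, 0.0674]
orientation: [-178.0, -1.8, -87.9]
contact_force: [0.1, 0.4, -4.9]
grip_width: 0.0216
```

Emit:
{"name": "apply_moves", "arguments": {
  "targets": [
    [1, [0, 0.6, 0.2], 0],
    [1, [0, 0.1, 0], 0]
  ]
}}

```text
t: 24.15
eef_pos: [0.6469, 0.0939, 0.0702]
orientation: [-178.0, -1.8, -88.0]
contact_force: [0.2, 0.3, -4.5]
grip_width: 0.0214
```

Emit:
{"name": "apply_moves", "arguments": {
  "targets": [
    [1, [0, 0, -0.3], 0]
  ]
}}

```text
t: 24.25
eef_pos: [0.6478, 0.0944, 0.0687]
orientation: [-177.8, -1.8, -88.0]
contact_force: [0.4, 0.3, -3.2]
grip_width: 0.021
```

Emit:
{"name": "apply_moves", "arguments": {
  "targets": [
    [1, [-0.1, 0, -0.5], 0],
    [1, [0, 0, -0.4], 0]
  ]
}}

```text
t: 24.45
eef_pos: [0.6478, 0.0949, 0.0611]
orientation: [-177.7, -1.8, -88.0]
contact_force: [-0.2, 0.6, -4.1]
grip_width: 0.0217
```

Emit:
{"name": "apply_moves", "arguments": {
  "targets": [
    [1, [-0.1, 0, -0.3], 0]
  ]
}}

```text
t: 24.55
eef_pos: [0.6469, 0.0949, 0.0579]
orientation: [-177.6, -1.8, -88.0]
contact_force: [-0.1, -0.7, -3.7]
grip_width: 0.0214
```

Emit:
{"name": "apply_moves", "arguments": {
  "targets": [
    [1, [0, 0, -0.2], 0]
  ]
}}

```text
t: 24.65
eef_pos: [0.6467, 0.0949, 0.0556]
orientation: [-177.7, -1.8, -88.0]
contact_force: [0.4, -0.3, -4.5]
grip_width: 0.0211
```

Emit:
{"name": "apply_moves", "arguments": {
  "targets": [
    [1, [0, 0, -0.2], 0]
  ]
}}

```text
t: 24.75
eef_pos: [0.6472, 0.0947, 0.0551]
orientation: [-177.6, -1.8, -88.0]
contact_force: [-10.0, -5.6, 25.3]
grip_width: 0.0212
```

Emit:
{"name": "apply_moves", "arguments": {
  "targets": [
    [1, [0, 0, -0.1], 0]
  ]
}}

```text
t: 24.85
eef_pos: [0.6472, 0.0948, 0.0554]
orientation: [-177.6, -1.9, -88.0]
contact_force: [-5.0, -1.3, 5.1]
grip_width: 0.0214
```

Home at 0.055. Release, retreat, then look.

Emit:
{"name": "apply_moves", "arguments": {
  "targets": [
    [-0.4, [0, 0, 0], 0],
    [-0.4, [0, 0, 0], 0],
    [-0.4, [0, 0, 0], 0],
    [-0.4, [0, 0, 0], 0]
  ]
}}

```text
t: 25.25
eef_pos: [0.6487, 0.0951, 0.057]
orientation: [-177.4, -1.8, -88.1]
contact_force: [0.0, 0.6, 0.5]
grip_width: 0.0458
```

Emit:
{"name": "apply_moves", "arguments": {
  "targets": [
    [-0.4, [0, 0, 1.5], 0],
    [-0.4, [0, 0, 3], 0],
    [-0.4, [0, 0, 3.5], 0],
    [-0.4, [0, 0, 3], 0],
    [-0.4, [0, 0, 0.5], 0]
  ]
}}

```text
t: 25.75
eef_pos: [0.6477, 0.0958, 0.1791]
orientation: [-177.4, -1.8, -88.0]
contact_force: [0.7, 0.6, 0.5]
grip_width: 0.061
```

Emit:
{"name": "apply_moves", "arguments": {
  "targets": [
    [-0.4, [-2, -2, 0.5], 0],
    [-0.4, [-3, -3.5, 0.5], 0],
    [-0.4, [-3, -3.5, 0.5], 0],
    [-0.4, [-3, -3.5, 0.5], 0],
    [-0.4, [-2, -2, 0], 0]
  ]
}}

```text
t: 26.25
eef_pos: [0.5148, -0.0474, 0.2028]
orientation: [-177.2, -1.5, -87.6]
contact_force: [0.5, -0.2, 0.3]
grip_width: 0.0611
```

Emit:
{"name": "apply_moves", "arguments": {
  "targets": [
    [-0.4, [-1, -2, 0], 0],
    [-0.4, [-1, -3.5, 0], 0],
    [-0.4, [0, -3, 0], 0],
    [-0.4, [0, -1.5, 0], 0],
    [-0.4, [0, 0, 0], 0]
  ]
}}

```text
t: 26.75
eef_pos: [0.4905, -0.1539, 0.2052]
orientation: [-177.1, -1.9, -87.8]
contact_force: [-0.2, -0.1, -0.0]
grip_width: 0.061
```

```bash
python3 tops.py; python3 - <<'E'
from h import *
p,d=snapshot("side"); cv2.imwrite("pics/end.png",cv2.resize(p[180:430,140:440],None,fx=2.4,fy=2.4,interpolation=cv2.INTER_CUBIC))
t=np.load("topp.npy"); cv2.imwrite("pics/endtop.png",cv2.resize(t[150:215,240:400],None,fx=5,fy=5,interpolation=cv2.INTER_CUBIC))
E
```

```text
26.75 [ 0.4905 -0.1539  0.2052] [-177.1   -1.9  -87.8]
78 [370.3 173.3] [ 0.6489 -0.0797  0.0924] [ 0.6472 -0.0792  0.099 ]
74 [334.9 175.3] [0.645  0.0079 0.093 ] [0.6435 0.0079 0.099 ]
71 [299.8 177.6] [0.6404 0.0948 0.093 ] [0.639  0.0943 0.099 ]
76 [264.4 180.3] [0.6347 0.1828 0.0933] [0.6333 0.1819 0.099 ]
```

View pics/end.png

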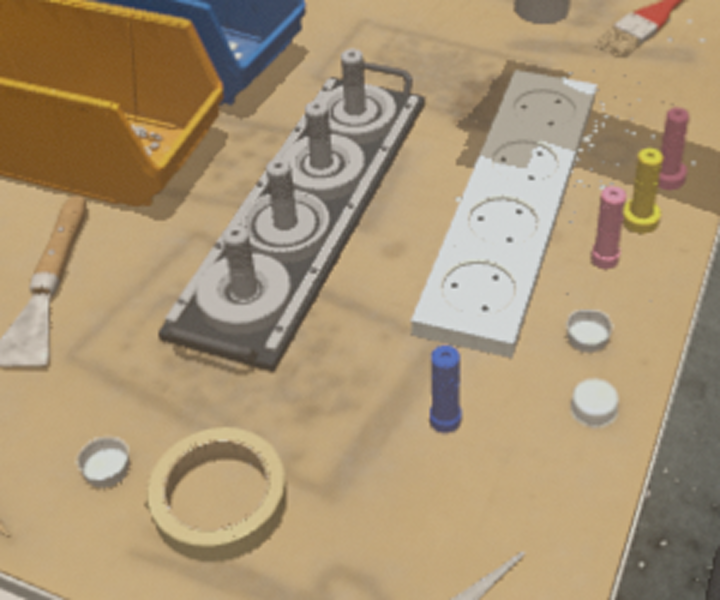

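View pics/endtop.png

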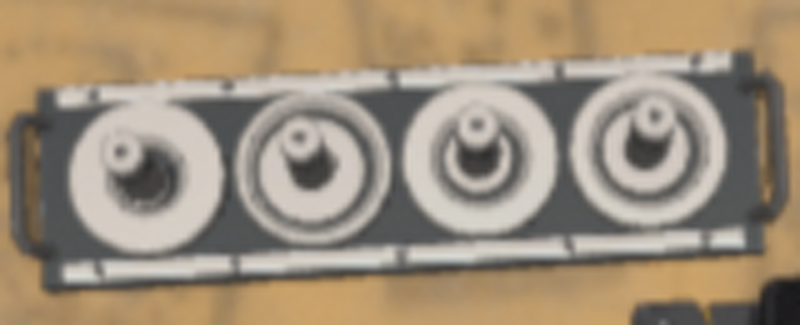

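All four stand upright and home in their matching rings, and the rack is empty. The tape, tin and look-alikes are untouched.

```bash
python3 -c "
from bench import *
print(close_job())"
```

```text
the job is handed in; nothing more can be done
None
```

All four punches are back in their own die rings, nose down: 26 in 34, 36 in 44, 46 in 54 and 56 in 64, placed in that order. I lowered each one until it touched the plate, then released it, and handed the job in at about 27 s.

- **Height:** all four punch tops measured 0.092–0.093 m. That is about 3 mm lower than they measured in the draining rack, matching the lower plate, so all are home.
- **Position:** three punches are within about 2 mm of their ring axes. The 26 punch sits about 3 mm off its axis, inside its 4 mm clearance.
- **Forces:** the largest wrist force I read was about 35 N, when the 26 punch touched down.
- **Bystanders:** the draining rack is empty. By eye in the last side picture, the tape roll, the tin and the blue, pink and yellow look-alikes are where they were; I did not re-measure them.
- **Not corrected:** the tool drifted to about 3° of tilt over the run, but the punches still stand upright.

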